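# Set the clearance of the find clamp

## Task

Set the clearance of the find clamp: turn its black T-handle clockwise (seen from above) until the foot bottoms snugly on the brass anvil, feeling for the stop and without forcing it, then back the handle off by a quarter of a turn and let go. Leave the other things on the table where they are.

Things in the scene. Friction and masses are not known exactly. Their poses are not given: they have to be found in the camera images.
- clamp: Find clamp, fixed to the table: grey base plate 100 x 124 x 14 mm, two steel columns, a green bridge (36 x 124 mm, top 77 mm above the table) with a round aluminium dial (52 mm across, top at 79.5 mm, black marks every eighth turn). Origin: centre of the base's underside, under the upright screw axis; x across the bridge, y along it, z up.
- screw: Screw with black T-handle: a bar 64 x 10 mm, 24 mm tall, on a neck 9 mm across. Origin: centre of the bar, on the upright screw axis, 105 mm above the table (bar from 93 to 117 mm, 13 mm clear above the dial); x along the bar (white pointer line on its +x arm), y across its 10 mm thickness, z up. It turns about z only and does not rise; clockwise from above means falling yaw.
- stop_feel (a point): A point on the screw axis, on the dial, 79.5 mm above the table, marking what the screw feels like: it turns with a steady 0.04 N m and stays where left; with the foot on the anvil the torque climbs steeply, by some 2 N m a radian. Bottomed counts from 25 N between foot and anvil (0.09 N m at the handle); 0.12 to 0.35 N m is snug; over 220 N (0.46 N m) is forcing it.
- foot: Round steel foot of the screw, 30 mm across, sliding up and down under the bridge without turning: the screw's clockwise turning drives it down 12 mm a turn, counter-clockwise lifts it. Origin: centre of its flat underside; z up. At the start it is 0.25 to 0.65 turn (3 to 8 mm) above the anvil.
- anvil: Round brass anvil, 36 mm across, fixed under the foot on the clamp's base; its height differs by up to 1 mm either way each time, so the handle's angle at the bottom differs too. Origin: centre of its flat top, about 25 mm above the table; z up.
- bone_flake: Brown bone fragment, 19 x 28 x 15 mm, loose on the front of the clamp's base; origin under its centre. Leave alone.
- vial_black: Sample vial with black cap, 23 mm across, 54 mm tall; origin at the centre of its underside. Leave alone.
- vial_white: Sample vial with white cap, 23 mm across, 54 mm tall; origin at the centre of its underside. Leave alone.
- bone_bit: Brown bone fragment, 23 x 32 x 19 mm; origin under its centre. Leave alone.

How it is judged:
By the outcome, as a careful person would: the job done as asked, in the order asked, and still so for the second after the job is handed in, with the robot touching nothing.
It also fails if it takes over 72 s, if anything falls off the work surface, if the arm or the gripper's body presses on something with over 40 N, if the wrist force passes 120 N, or if a joint passes its speed limit or range.

## Robot

A 7-joint arm with a two-finger parallel gripper is mounted at the origin on a cart in front of the work surface, level with it; the furniture and walls round the work are solid. World frame = base frame: x ahead of the robot, y to its left, z up, the work surface at z = 0. Lengths are in mm, angles in rad, forces in N, time in s.
With the tool pointing down it reaches from about 400 to 850 mm from the base axis. Payload 4.5 kg.
Tool frame: the origin (TCP) lies midway between the tips of the shut fingers; the grasp point (between the pads) lies bot.hold_point_z behind it (bot.hold_point_z is the distance from the TCP to the grasp point, in mm); z points along the fingers, x is the direction in which the jaws open and shut, and the axes are right-handed (so a half turn about z gives the same grasp; the last joint's range is limited). The gripper opens to 88 mm and grips with 3 to 60 N. Pads are 18 mm wide; open, the fingers measure 123 mm over their backs; the gripper's body (75 mm by 187 mm) begins 45 mm behind the grasp point.
Start: joints at [1.198, 0.689, -0.195, 1.565, 0.157, 0.902, -0.215], TCP at [247.326, -574.007, 238.743] pointing down, gripper open.
Joint ranges: [-3.01, 3.01], [-0.46, 2.08], [-1.47, 1.51], [0.13, 2.56], [-1, 4.14], [0.04, 2.09], [-2.66, 2.66]. Speed limits (rad/s): [2.57, 2.57, 3.14, 3.14, 3.14, 3.14, 3.14].

## Interface

Orientations are given as a unit quaternion [w, x, y, z].
In Python, from workcell import monitor, eyes, bot gives the robot as it stands.
- The arm moves only by the tool send_rows, never from a script. Its arguments are lists of equal length, an entry for each row: "hand": the opening, from 0 (shut) to 1 (fully open); "delta_pos": the shift along the tool's x, y, z in units of 25 mm (1.0 is 25 mm), a list of three; "turn": the turn, a rotation vector about the tool's x, y, z in rad, a list of three. In form: {"hand": [hand, ...], "delta_pos": [[tx, ty, tz], ...], "turn": [[wx, wy, wz], ...]}. A call has 1 to 20 rows; each row is the pose to reach, as a shift and turn from the pose measured when the call began, along the tool's axes at that moment; what a row does not reach only later rows make up. A row lasts 1/10 s, in which the tool goes at most 50 mm and 8.59 degrees, less where a joint would pass 70% of its speed; a pose out of reach is approached as far as the arm can. A call with a gripper value outside its range is refused whole. The fingers move at their own pace and stop on an object; the grip force is fixed at half the most. Time passes only in rows, so rows that repeat a pose let the fingers close. It gives the time, the measured TCP pose, the force and the opening at its end, in the units of the state.
- monitor.observe(): the state, without advancing time (a new reading comes with each control period).
- eyes.snapshot(name): name is "scene" or "top" or "wrist"; returns (picture, depth): 400x640x3 uint8, red, green, blue; 400x640 float32, mm along the optical axis (not along the pixel's ray), 0 where there is no reading.
- eyes.camera_info(name): a dict with "K" (3x3 intrinsics, pixels), "R" (3x3) and "t" (3): a world point X has camera coordinates R X + t. Camera axes: x right, y down, z forward; pixel columns grow to the right and rows downward; lengths in mm; the calibration is good to about 2 mm. A picture is of the moment at which its call begins: read the wrist's pose just before it. camera_info takes no time and is no camera call; for the wrist camera it gives the pose at the moment of the call.
- bot.job_done(): hands the job in, once; it reports no verdict.
The state is a dict: "time_s": time; "joint_positions": joint angles; "joint_vel": joint speeds; "effort": joint torques, N m; "ee_pos": TCP position; "eef_rot": TCP orientation; "force": force on the tool from outside, world axes, zero at the start; "torque": the same for the moment, N m; "finger_gap": opening from 0.0 (shut) to 1.0 (fully open).
Only numpy, scipy, OpenCV 4.12 (cv2) and the standard library are available. Lean on these libraries where they do the work, as an engineer would, in place of code of your own. Each camera call takes 0.05 s, during which the arm holds its last target.

## Working session

There is one attempt and no reset: what is moved stays moved. The work goes in short steps, Python scripts to look and compute and a tool call to move; the robot and the scene stay as the last step left them, time stands still between calls to the robot, and variables do not carry over. Pictures are saved under pics/ and viewed, and the job is handed in when it is done.

Besides the shell and the picture viewer there is one more tool, called after ">>>" by a JSON object that holds its "op" and its "data", one argument or row to a line. send_rows: Moves the arm, as the interface text tells. Its arguments: {"type":"object","properties":{"hand":{"type":"array","items":{"type":"number"}},"delta_pos":{"type":"array","items":{"type":"array","items":{"type":"number"}}},"turn":{"type":"array","items":{"type":"array","items":{"type":"number"}}}},"required":["hand","delta_pos","turn"]}

```bash
mkdir -p pics; python3 - <<'E'
from workcell import monitor, eyes, bot
import cv2,numpy as np
s=monitor.observe()
for k,v in s.items(): print(k,np.round(v,4))
print(bot.hold_point_z)
for n in ["scene","top","wrist"]:
    p,d=eyes.snapshot(n); cv2.imwrite(f"pics/{n}0.png",p[:,:,::-1]); np.save(f"{n}0.npy",d)
    c=eyes.camera_info(n); print(n,{k:np.round(v,3).tolist() for k,v in c.items()})
E
```

```text
time_s 0.0
joint_positions [ 1.1978  0.69   -0.1946  1.5663  0.1573  0.9025 -0.2151]
joint_vel [ 0.0018 -0.0007  0.0013  0.002   0.0001  0.0006  0.001 ]
effort [ 1.60000e-03 -5.27564e+01 -1.26630e+00 -1.53433e+01 -5.26000e-02
  6.70000e-03  2.00000e-04]
ee_pos [ 247.0219 -573.4135  237.9084]
eef_rot [-5.000e-04  8.354e-01 -5.496e-01 -8.000e-04]
force [-0.7126  0.1853  0.2506]
torque [0.0164 0.0061 0.0347]
finger_gap 0.9995
18.700000000000003
scene {'K': [[414.869, 0.0, 318.969], [0.0, 414.869, 196.74], [0.0, 0.0, 1.0]], 'R': [[-0.614, -0.789, -0.019], [-0.392, 0.326, -0.86], [0.685, -0.521, -0.509]], 't': [376.509, 279.003, 527.812]}
top {'K': [[365.284, 0.0, 315.319], [0.0, 365.284, 200.358], [0.0, 0.0, 1.0]], 'R': [[0.024, -1.0, -0.002], [-0.998, -0.024, -0.062], [0.062, 0.004, -0.998]], 't': [29.562, 582.833, 904.274]}
wrist {'K': [[280.142, 0.0, 318.685], [0.0, 280.142, 196.184], [0.0, 0.0, 1.0]], 'R': [[0.397, -0.918, -0.002], [-0.876, -0.379, 0.298], [-0.274, -0.116, -0.955]], 't': [-624.403, -42.213, 390.837]}
```

View pics/scene0.png

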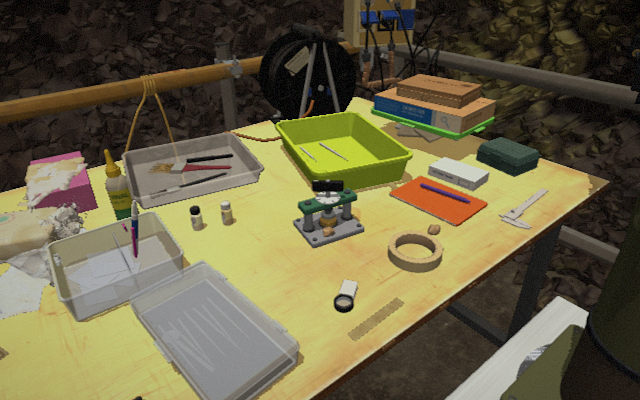

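View pics/top0.png

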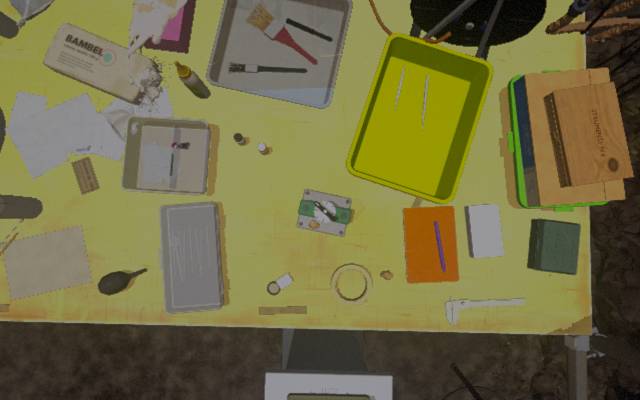

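View pics/wrist0.png

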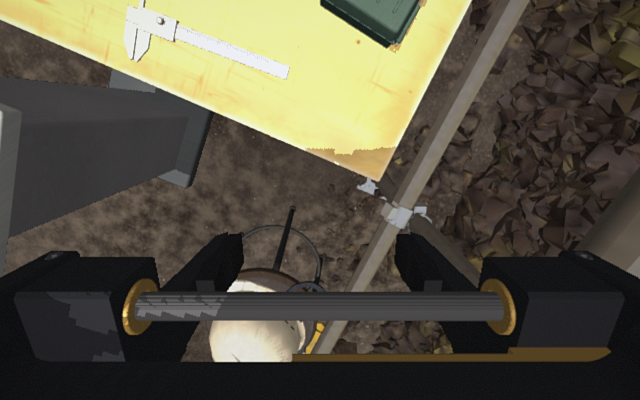

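The clamp is at about (325,211) in top and (328,212) in scene; the handle is at (325,210) in top. Zooming in.

```bash
cat > h.py <<'E'
import numpy as np
def ray(c,u,v,z):
    K,R,t=(np.array(c[k],float) for k in("K","R","t"))
    d=R.T@np.linalg.inv(K)@np.array([u,v,1.]); o=-R.T@t
    return o+d*(z-o[2])/d[2]
def proj(c,X):
    K,R,t=(np.array(c[k],float) for k in("K","R","t"))
    p=K@(R@np.array(X,float)+t); return p[:2]/p[2]
E
python3 - <<'E'
import cv2,numpy as np
from h import *
from workcell import eyes
a=cv2.imread("pics/top0.png")[180:245,285:365]; b=cv2.imread("pics/scene0.png")[170:250,285:370]
cv2.imwrite("pics/topz.png",cv2.resize(a,None,fx=9,fy=9,interpolation=cv2.INTER_CUBIC))
cv2.imwrite("pics/scz.png",cv2.resize(b,None,fx=7,fy=7,interpolation=cv2.INTER_CUBIC))
c=eyes.camera_info("top")
print(ray(c,325,210,105))
E
```

```text
[554.99914593  20.69389838 105.        ]
```

View pics/topz.png

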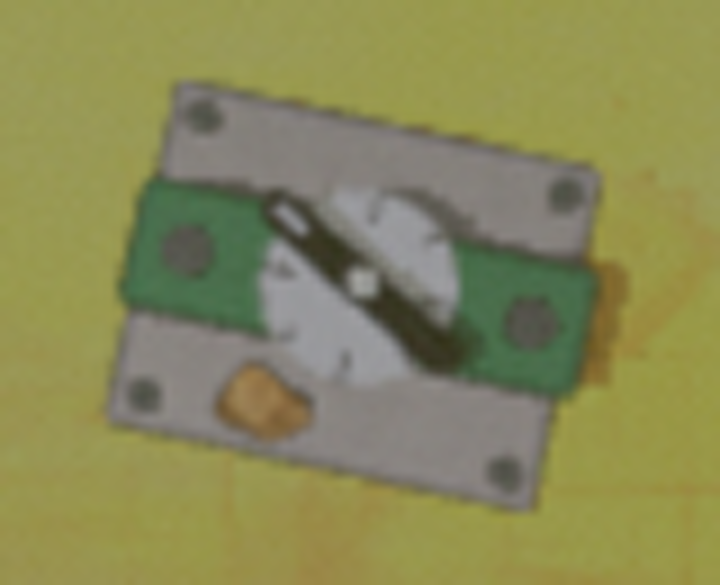

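View pics/scz.png

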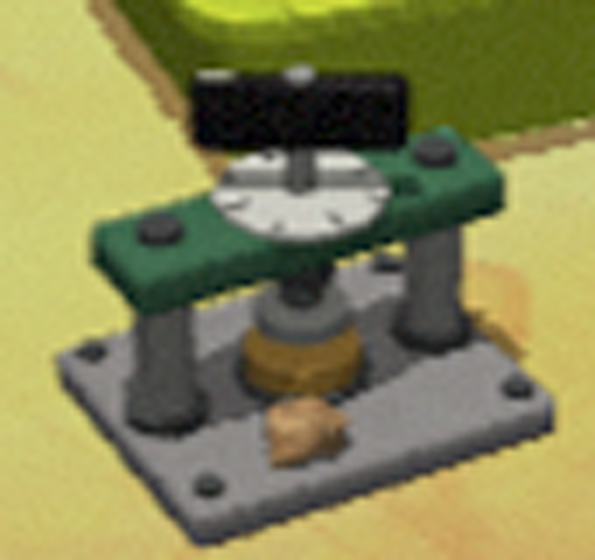

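```bash
python3 - <<'E'
import cv2,numpy as np
from h import *
from workcell import eyes,monitor
c=eyes.camera_info("top"); s=eyes.camera_info("scene")
px=lambda x,y:(285+(x+.5)/9-.5,180+(y+.5)/9-.5)
D=ray(c,*px(362,283),118); print("dot",D, "scene predicted",proj(s,D),"seen",285+301.5/7-.5,170+75.5/7-.5)
A=ray(c,*px(268,197),117);B=ray(c,*px(458,365),117); 
print(A,B,(A+B)/2,np.linalg.norm(A-B),"yaw +x",np.arctan2(*(A-B)[[1,0]]))
P=ray(c,*px(291,215),117); print("yaw dot",np.arctan2(*(P-D)[[1,0]]))
# bridge long edges z=77
q=[ray(c,*px(*p),77) for p in[(155,182),(595,270),(125,303),(575,398)]]
print("bridge",np.mean(q,0),np.arctan2(*(q[0]-q[1])[[1,0]]),np.arctan2(*(q[2]-q[3])[[1,0]]))
st=monitor.observe(); print(st["ee_pos"],st["eef_rot"])
d=np.load("top0.npy");print(905-d[205:217,318:333:2].round()-0)
E
```

```text
dot [552.26179086  21.4480323  118.        ] scene predicted [327.96381326 180.88989086] seen 327.57142857142856 180.28571428571428
[573.26477862  45.44895974 117.        ] [532.40669404  -2.99581221 117.        ] [552.83573633  21.22657377 117.        ] 63.37411936459396 yaw +x 0.8701492512626255
yaw dot 0.8286706341106873
bridge [552.31161278  20.4003388   77.        ] 1.3972261192511457 1.3871245121029978
[ 247.07794797 -573.57545135  238.1083349 ] [-3.25289541e-04  8.35387515e-01 -5.49661003e-01 -6.12641342e-04]
[[85. 83. 46. 46. 43. 44. 46. 45.]
 [82. 82. 80. 46. 49. 45. 44. 44.]
 [81. 85. 84. 44. 44. 44. 48. 45.]
 [72. 82. 81. 82. 49. 47. 43. 43.]
 [42. 81. 84. 84. 46. 48. 43. 46.]
 [44. 45. 82. 85. 86. 45. 48. 46.]
 [46. 44. 79. 84. 86. 82. 45. 44.]
 [48. 48. 47. 85. 88. 82. 46. 47.]
 [46. 46. 47. 81. 81. 82. 80. 45.]
 [44. 46. 48. 46. 81. 82. 83. 44.]
 [45. 46. 46. 47. 76. 85. 84. 81.]
 [46. 45. 44. 47. 45. 85. 84. 85.]]
```

>>> {"op": "send_rows", "data": {
  "hand": [1,1,1,1,1,1,1,1,1,1,1,1,1,1,1,1,1,1,1,1],
  "delta_pos": [
    [-0.5,-0.6,0],
    [-1.3,-1.57,0],
    [-2.2,-2.66,0],
    [-3.2,-3.87,0],
    [-4.2,-5.08,0],
    [-5.2,-6.29,0],
    [-6.2,-7.5,0],
    [-7.2,-8.71,0],
    [-8.2,-9.92,0],
    [-9.2,-11.13,0],
    [-10.2,-12.34,0],
    [-11.2,-13.55,0],
    [-12.2,-14.76,0],
    [-13.2,-15.97,0],
    [-14.2,-17.18,0],
    [-15.2,-18.39,0],
    [-16,-19.36,0],
    [-16.6,-20.1,0],
    [-17,-20.6,0],
    [-17,-20.6,0]
  ],
  "turn": [
    [0,0,0],
    [0,0,0],
    [0,0,-0.03],
    [0,0,-0.06],
    [0,0,-0.09],
    [0,0,-0.12],
    [0,0,-0.15],
    [0,0,-0.18],
    [0,0,-0.21],
    [0,0,-0.24],
    [0,0,-0.27],
    [0,0,-0.3],
    [0,0,-0.33],
    [0,0,-0.36],
    [0,0,-0.39],
    [0,0,-0.42],
    [0,0,-0.45],
    [0,0,-0.45],
    [0,0,-0.45],
    [0,0,-0.45]
  ]
}}

```text
time_s: 2.15
ee_pos: [552.5, 22.9, 238.5]
eef_rot: [-0.001, 0.938, -0.348, -0.0]
force: [-0.4, 0.5, 0.2]
finger_gap: 1.0
```

```bash
cat > st.py <<'E'
from workcell import monitor,eyes
import numpy as np,cv2,sys
from scipy.spatial.transform import Rotation as Ro
s=monitor.observe(); q=np.array(s["eef_rot"]); M=Ro.from_quat(q[[1,2,3,0]]).as_matrix()
print("t",s["time_s"],"q",np.round(s["joint_positions"],3),"pos",np.round(s["ee_pos"],2),"gap",s["finger_gap"])
print("F",np.round(s["force"],2),"T",np.round(s["torque"],3),"yaw tool x",np.arctan2(M[1,0],M[0,0]),"z",M[:,2].round(4),"J7eff",s["effort"][6])
E
python3 st.py; python3 - <<'E'
from workcell import eyes
import cv2,numpy as np
from h import *
c=eyes.camera_info("wrist");p,d=eyes.snapshot("wrist"); cv2.imwrite("pics/w1.png",p[:,:,::-1]); 
print(proj(c,[552.3,21.2,117]))
np.savez("w1.npz",**c)
E
```

```text
t 2.15 q [ 0.037  0.599 -0.263  1.784  0.205  0.785 -1.038] pos [552.51  22.88 238.51] gap 0.9999605953799529
F [-0.42  0.47  0.18] T [ 0.011 -0.011  0.044] yaw tool x -0.7106378404510281 z [-0.      0.0026 -1.    ] J7eff -0.15186476055532694
[319.63797911 191.46446616]
```

View pics/w1.png

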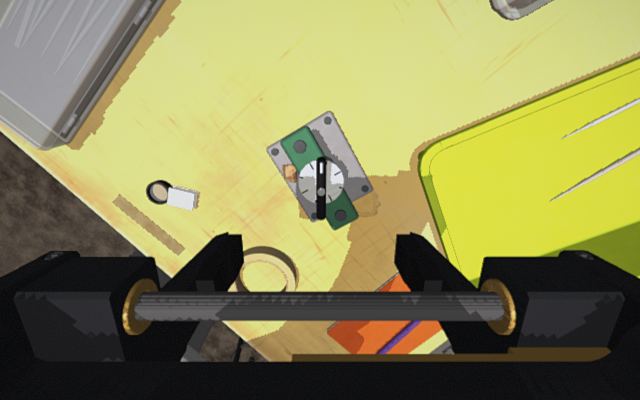

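The wrist view shows the bar nearly vertical (about 320,160 to 320,218), so it lies across the jaws. The white pointer is on the upper end. I'll refine the centre and yaw with a mask.

```bash
python3 - <<'E'
import cv2,numpy as np
from h import *
c=np.load("w1.npz");im=cv2.imread("pics/w1.png")
g=im.max(2); m=((g<60)).astype(np.uint8); m[:, :300]=0;m[:,342:]=0;m[:150]=0;m[225:]=0
n,l,st,ce=cv2.connectedComponentsWithStats(m); print(st[1:],ce[1:])
k=1+np.argmax(st[1:,4]); ys,xs=np.nonzero(l==k)
for z in(117,):
  P=np.array([ray(c,x,y,z)[:2] for x,y in zip(xs,ys)])
  (r)=cv2.minAreaRect(P.astype(np.float32)); print(r)
cv2.imwrite("pics/w1z.png",cv2.resize(im[105:235,255:385],None,fx=4.5,fy=4.5,interpolation=cv2.INTER_CUBIC))
cv2.imwrite("pics/w1zm.png",cv2.resize(m[105:235,255:385]*255,None,fx=4.5,fy=4.5))
E
```

```text
[[317 156  15  35 238]
 [312 193  14  26 229]
 [335 210   7  11  49]] [[321.42016807 172.94117647]
 [320.4628821  206.92576419]
 [338.34693878 214.65306122]]
((565.901123046875, 34.39331817626953), (33.68846130371094, 13.412909507751465), 38.83607864379883)
```

View pics/w1z.png

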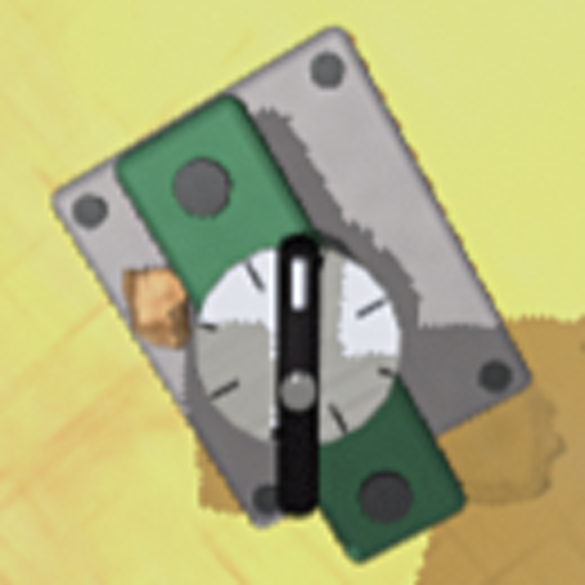

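```bash
python3 - <<'E'
import numpy as np
from h import *
c=np.load("w1.npz")
f=lambda x,y,z:ray(c,255+(x+.5)/4.5-.5,105+(y+.5)/4.5-.5,z)
A=f(300,236,117);B=f(297,514,117);D=f(297.5,391,118)
print(A,B,(A+B)/2,np.linalg.norm(A-B),np.arctan2(*(A-B)[[1,0]]),D)
E
```

```text
[575.84784935  46.26866024 117.        ] [534.0336669   -1.65535719 117.        ] [554.94075812  22.30665153 117.        ] 63.60139384912298 0.853378357820443 [553.28137165  20.69381318 118.        ]
```

>>> {"op": "send_rows", "data": {
  "hand": [1,1,1,1,1,1,1,1,1,1,1,1,1,1,1,1,1,1,1,1],
  "delta_pos": [
    [0,0,0],
    [0,0,0.2],
    [0,0,0.4],
    [0,0,0.6],
    [0,0,0.8],
    [0,0,1],
    [0,0,1.2],
    [0,0,1.4],
    [0,0,1.6],
    [0,0,1.8],
    [0,0,2],
    [0,0,2.2],
    [0,0,2.4],
    [0,0,2.6],
    [0,0,2.8],
    [0,0,3],
    [0,0,3],
    [0,0,3],
    [0,0,3],
    [0,0,3]
  ],
  "turn": [
    [0,0,-0.14],
    [0,0,-0.28],
    [0,0,-0.42],
    [0,0,-0.56],
    [0,0,-0.7],
    [0,0,-0.84],
    [0,0,-0.98],
    [0,0,-1.12],
    [0,0,-1.26],
    [0,0,-1.4],
    [0,0,-1.54],
    [0,0,-1.68],
    [0,0,-1.82],
    [0,0,-1.96],
    [0,0,-2.1],
    [0,0,-2.24],
    [0,0,-2.38],
    [0,0,-2.52],
    [0,0,-2.66],
    [0,0,-2.8]
  ]
}}

```text
time_s: 4.2
ee_pos: [550.9, 17.7, 162.9]
eef_rot: [-0.001, 0.502, 0.865, -0.001]
force: [0.1, -0.8, 0.4]
finger_gap: 1.001
```

```bash
python3 st.py
```

```text
t 4.2 q [ 0.411  0.868 -0.957  1.84   0.888  0.936  1.127] pos [550.88  17.72 162.95] gap 1.0006268788968415
F [ 0.11 -0.83  0.37] T [ 0.09  -0.082 -0.007] yaw tool x 2.0901339655820776 z [-0.0024 -0.0019 -1.    ] J7eff -1.2623319402337074
```

>>> {"op": "send_rows", "data": {
  "hand": [1,1,1,1,1],
  "delta_pos": [
    [0.08,0.14,0.4],
    [0.08,0.14,0.6],
    [0.08,0.14,0.6],
    [0.08,0.14,0.6],
    [0.08,0.14,0.6]
  ],
  "turn": [
    [0,0,-0.12],
    [0,0,-0.24],
    [0,0,-0.34],
    [0,0,-0.34],
    [0,0,-0.34]
  ]
}}

```text
time_s: 4.7
ee_pos: [552.5, 19.4, 147.7]
eef_rot: [-0.001, 0.35, 0.937, -0.002]
force: [-0.2, -0.4, 0.6]
finger_gap: 0.997
```

```bash
python3 st.py;python3 - <<'E'
from workcell import eyes
import cv2,numpy as np
from h import *
c=eyes.camera_info("wrist");p,d=eyes.snapshot("wrist"); cv2.imwrite("pics/w2.png",p[:,:,::-1]); 
print(proj(c,[553,21.2,117]))
E
```

```text
t 4.7 q [ 0.428  0.92  -1.013  1.844  0.962  0.97   1.399] pos [552.51  19.45 147.72] gap 0.9966620197435183
F [-0.23 -0.4   0.59] T [ 0.105 -0.123  0.01 ] yaw tool x 2.42603866501923 z [-0.003  -0.0032 -1.    ] J7eff 0.0534021039493382
[319.96949153 229.56683851]
```

View pics/w2.png

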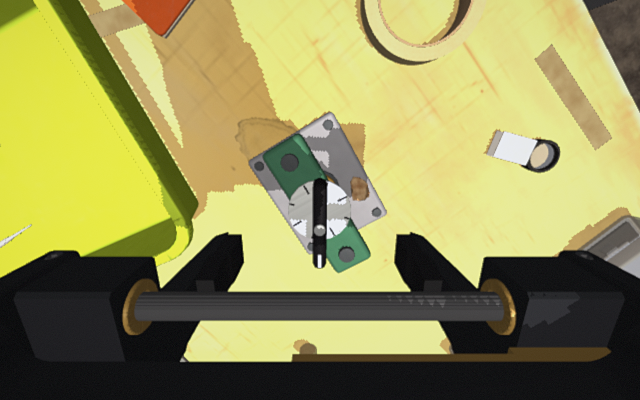

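The dot shows at about (320,230), against (320,229.6) predicted, so the aim is right. Descending.

>>> {"op": "send_rows", "data": {
  "hand": [1,1,1,1,1,1,1,1,1,1,1],
  "delta_pos": [
    [0.03,0.08,0.2],
    [0.03,0.08,0.5],
    [0.03,0.08,0.8],
    [0.03,0.08,1.1],
    [0.03,0.08,1.4],
    [0.03,0.08,1.7],
    [0.03,0.08,2.0],
    [0.03,0.08,2.2],
    [0.03,0.08,2.38],
    [0.03,0.08,2.38],
    [0.03,0.08,2.38]
  ],
  "turn": [
    [0,0,0],
    [0,0,0],
    [0,0,0],
    [0,0,0],
    [0,0,0],
    [0,0,0],
    [0,0,0],
    [0,0,0],
    [0,0,0],
    [0,0,0],
    [0,0,0]
  ]
}}

```text
time_s: 5.85
ee_pos: [553.3, 21.8, 88.5]
eef_rot: [-0.001, 0.35, 0.937, -0.002]
force: [-0.2, -0.2, 0.3]
finger_gap: 1.004
```

```bash
python3 st.py;python3 - <<'E'
from workcell import eyes
import cv2
p,d=eyes.snapshot("scene"); cv2.imwrite("pics/s3.png",cv2.resize(p[130:250,265:390,::-1],None,fx=5,fy=5))
E
```

```text
t 5.85 q [ 0.39   1.001 -0.944  1.874  1.075  0.89   1.312] pos [553.32  21.79  88.47] gap 1.0037465233652794
F [-0.21 -0.24  0.33] T [ 0.152 -0.148 -0.001] yaw tool x 2.4268258145933173 z [-0.0025 -0.0029 -1.    ] J7eff -0.005362881347537041
```

View pics/s3.png

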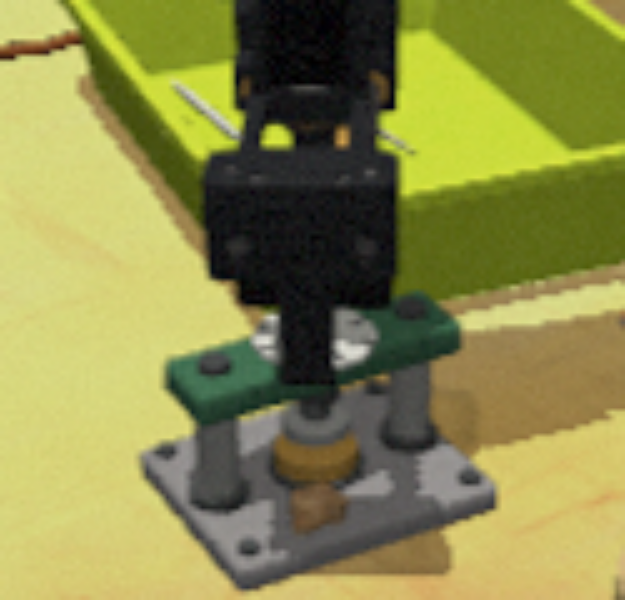

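>>> {"op": "send_rows", "data": {
  "hand": [0,0,0,0,0,0,0,0,0,0],
  "delta_pos": [
    [0,0,0],
    [0,0,0],
    [0,0,0],
    [0,0,0],
    [0,0,0],
    [0,0,0],
    [0,0,0],
    [0,0,0],
    [0,0,0],
    [0,0,0]
  ],
  "turn": [
    [0,0,0],
    [0,0,0],
    [0,0,0],
    [0,0,0],
    [0,0,0],
    [0,0,0],
    [0,0,0],
    [0,0,0],
    [0,0,0],
    [0,0,0]
  ]
}}

```text
time_s: 6.9
ee_pos: [553.6, 21.7, 88.6]
eef_rot: [-0.0, 0.35, 0.937, -0.002]
force: [7.6, -6.2, -1.8]
finger_gap: 0.116
```

```bash
python3 st.py
```

```text
t 6.9 q [ 0.39   1.    -0.944  1.874  1.076  0.89   1.312] pos [553.58  21.66  88.6 ] gap 0.11638258448905264
F [ 7.59 -6.18 -1.8 ] T [-1.231 -1.882 -0.101] yaw tool x 2.4269140545910783 z [-0.0019 -0.0032 -1.    ] J7eff 0.04192242748104036
```

>>> {"op": "send_rows", "data": {
  "hand": [0,0,0,0,0,0,0,0,0],
  "delta_pos": [
    [-0.02,0,0],
    [-0.02,0,0],
    [-0.02,0,0],
    [-0.02,0,0],
    [-0.02,0,0],
    [-0.02,0,0],
    [-0.02,0,0],
    [-0.02,0,0],
    [-0.02,0,0]
  ],
  "turn": [
    [0,0,0],
    [0,0,0.05],
    [0,0,0.1],
    [0,0,0.15],
    [0,0,0.2],
    [0,0,0.25],
    [0,0,0.3],
    [0,0,0.3],
    [0,0,0.3]
  ]
}}

```text
time_s: 7.8
ee_pos: [553.9, 21.4, 88.6]
eef_rot: [-0.0, 0.485, 0.874, -0.002]
force: [-0.9, -0.2, 0.4]
finger_gap: 0.113
```

```bash
python3 st.py;python3 st.py
```

```text
t 7.8 q [ 0.366  0.978 -0.888  1.874  1.041  0.845  1.043] pos [553.88  21.41  88.6 ] gap 0.11341215988728467
F [-0.87 -0.19  0.36] T [ 0.122 -0.085 -0.066] yaw tool x 2.1280906910525257 z [-0.002  -0.0032 -1.    ] J7eff 0.018205168889835477
t 7.8 q [ 0.366  0.978 -0.888  1.874  1.041  0.845  1.043] pos [553.88  21.41  88.6 ] gap 0.11341215988728467
F [-0.87 -0.19  0.36] T [ 0.122 -0.085 -0.066] yaw tool x 2.1280906910525257 z [-0.002  -0.0032 -1.    ] J7eff 0.018205168889835477
```

>>> {"op": "send_rows", "data": {
  "hand": [0,0,0,0,0,0,0,0],
  "delta_pos": [
    [0,0,0],
    [0,0,0],
    [0,0,0],
    [0,0,0],
    [0,0,0],
    [0,0,0],
    [0,0,0],
    [0,0,0]
  ],
  "turn": [
    [0,0,0.05],
    [0,0,0.1],
    [0,0,0.15],
    [0,0,0.2],
    [0,0,0.25],
    [0,0,0.3],
    [0,0,0.35],
    [0,0,0.4]
  ]
}}

```text
time_s: 8.6
ee_pos: [554.0, 21.2, 88.6]
eef_rot: [0.0, 0.65, 0.76, -0.002]
force: [0.2, -0.4, -0.3]
finger_gap: 0.11
```

```bash
python3 st.py
```

```text
t 8.6 q [ 0.328  0.948 -0.807  1.876  0.987  0.783  0.686] pos [553.98  21.17  88.62] gap 0.10961944628085842
F [ 0.23 -0.43 -0.33] T [ 0.095 -0.147  0.024] yaw tool x 1.727013168906647 z [-0.0019 -0.0034 -1.    ] J7eff 0.4188183881342411
```

>>> {"op": "send_rows", "data": {
  "hand": [0,0,0],
  "delta_pos": [
    [0,0,0],
    [0,0,0],
    [0,0,0]
  ],
  "turn": [
    [0,0,0.0],
    [0,0,0.0],
    [0,0,0.0]
  ]
}}

```text
time_s: 8.9
ee_pos: [554.0, 21.2, 88.6]
eef_rot: [0.0, 0.649, 0.76, -0.002]
force: [0.5, -0.7, 0.0]
finger_gap: 0.113
```

```bash
python3 st.py
```

```text
t 8.9 q [ 0.329  0.948 -0.807  1.876  0.987  0.784  0.687] pos [553.96  21.16  88.61] gap 0.1128644692459562
F [ 0.46 -0.72  0.02] T [ 0.056 -0.165 -0.084] yaw tool x 1.7280147725390018 z [-0.002  -0.0033 -1.    ] J7eff 0.04122979240491986
```

>>> {"op": "send_rows", "data": {
  "hand": [0,0,0,0,0,0,0,0,0,0,0,0],
  "delta_pos": [
    [0,0,0],
    [0,0,0],
    [0,0,0],
    [0,0,0],
    [0,0,0],
    [0,0,0],
    [0,0,0],
    [0,0,0],
    [0,0,0],
    [0,0,0],
    [0,0,0],
    [0,0,0]
  ],
  "turn": [
    [0,0,0.06],
    [0,0,0.12],
    [0,0,0.18],
    [0,0,0.24],
    [0,0,0.3],
    [0,0,0.36],
    [0,0,0.42],
    [0,0,0.48],
    [0,0,0.54],
    [0,0,0.6],
    [0,0,0.6],
    [0,0,0.6]
  ]
}}

```text
time_s: 10.1
ee_pos: [553.9, 20.9, 88.6]
eef_rot: [0.001, 0.845, 0.535, -0.002]
force: [0.5, -0.6, 0.6]
finger_gap: 0.111
```

```bash
python3 st.py
```

```text
t 10.1 q [ 0.261  0.905 -0.671  1.88   0.885  0.689  0.177] pos [553.94  20.86  88.6 ] gap 0.11075116910873505
F [ 0.54 -0.59  0.6 ] T [-0.173 -0.092 -0.06 ] yaw tool x 1.1296303493516306 z [-0.0021 -0.0038 -1.    ] J7eff 0.018349402234889567
```

>>> {"op": "send_rows", "data": {
  "hand": [0,0],
  "delta_pos": [
    [0,0,0],
    [0,0,0]
  ],
  "turn": [
    [0,0,0.03],
    [0,0,0.06]
  ]
}}

```text
time_s: 10.3
ee_pos: [553.9, 20.8, 88.6]
eef_rot: [0.001, 0.861, 0.509, -0.002]
force: [-0.2, -0.4, -0.2]
finger_gap: 0.11
```

```bash
python3 st.py
```

```text
t 10.3 q [ 0.253  0.901 -0.657  1.88   0.873  0.68   0.126] pos [553.93  20.82  88.61] gap 0.1101413791147596
F [-0.23 -0.35 -0.2 ] T [-0.088 -0.12   0.044] yaw tool x 1.0679016898683653 z [-0.0021 -0.0037 -1.    ] J7eff 0.25581127032637596
```

>>> {"op": "send_rows", "data": {
  "hand": [0,0],
  "delta_pos": [
    [0,0,0],
    [0,0,0]
  ],
  "turn": [
    [0,0,0.03],
    [0,0,0.06]
  ]
}}

```text
time_s: 10.5
ee_pos: [553.9, 20.8, 88.6]
eef_rot: [0.001, 0.876, 0.482, -0.002]
force: [-0.4, -0.3, 0.4]
finger_gap: 0.111
```

```bash
python3 st.py
```

```text
t 10.5 q [ 0.245  0.897 -0.641  1.881  0.86   0.67   0.075] pos [553.93  20.81  88.6 ] gap 0.11077519702392274
F [-0.43 -0.3   0.43] T [-0.1   -0.161  0.028] yaw tool x 1.005535300659963 z [-0.0022 -0.0038 -1.    ] J7eff 0.2119196578860283
```

>>> {"op": "send_rows", "data": {
  "hand": [0,0],
  "delta_pos": [
    [0,0,0],
    [0,0,0]
  ],
  "turn": [
    [0,0,0.025],
    [0,0,0.05]
  ]
}}

```text
time_s: 10.7
ee_pos: [553.9, 20.8, 88.6]
eef_rot: [0.001, 0.888, 0.459, -0.002]
force: [-0.0, -1.0, 0.7]
finger_gap: 0.107
```

```bash
python3 st.py|tail -1
```

```text
F [-0.   -0.97  0.74] T [-0.16  -0.122  0.083] yaw tool x 0.9535215786525396 z [-0.0022 -0.0039 -1.    ] J7eff 0.15860156156122684
```

>>> {"op": "send_rows", "data": {
  "hand": [0,0],
  "delta_pos": [
    [0,0,0],
    [0,0,0]
  ],
  "turn": [
    [0,0,0.025],
    [0,0,0.05]
  ]
}}

```text
time_s: 10.9
ee_pos: [553.9, 20.8, 88.6]
eef_rot: [0.001, 0.9, 0.436, -0.002]
force: [-0.9, -0.1, -0.5]
finger_gap: 0.11
```

```bash
python3 st.py|tail -1
```

```text
F [-0.87 -0.11 -0.49] T [-0.111 -0.065  0.048] yaw tool x 0.9014193969330002 z [-0.0022 -0.004  -1.    ] J7eff 0.16127943992614746
```

>>> {"op": "send_rows", "data": {
  "hand": [0,0],
  "delta_pos": [
    [0,0,0],
    [0,0,0]
  ],
  "turn": [
    [0,0,0.025],
    [0,0,0.05]
  ]
}}

```text
time_s: 11.1
ee_pos: [553.8, 20.8, 88.6]
eef_rot: [0.001, 0.911, 0.412, -0.002]
force: [-0.1, -0.9, 0.3]
finger_gap: 0.112
```

```bash
python3 st.py|tail -1
```

```text
F [-0.12 -0.9   0.32] T [-0.136 -0.081  0.023] yaw tool x 0.849285033633412 z [-0.0023 -0.004  -1.    ] J7eff 0.15959696844220161
```

>>> {"op": "send_rows", "data": {
  "hand": [0,0],
  "delta_pos": [
    [0,0,0],
    [0,0,0]
  ],
  "turn": [
    [0,0,0.025],
    [0,0,0.05]
  ]
}}

```text
time_s: 11.3
ee_pos: [553.8, 20.7, 88.6]
eef_rot: [0.001, 0.922, 0.388, -0.002]
force: [-1.2, -1.1, 0.5]
finger_gap: 0.112
```

```bash
python3 st.py|tail -1
```

```text
F [-1.15 -1.05  0.47] T [-0.118 -0.11   0.016] yaw tool x 0.797132408063801 z [-0.0023 -0.0041 -1.    ] J7eff 0.1580451149493456
```

>>> {"op": "send_rows", "data": {
  "hand": [0,0],
  "delta_pos": [
    [0,0,0],
    [0,0,0]
  ],
  "turn": [
    [0,0,0.025],
    [0,0,0.05]
  ]
}}

```text
time_s: 11.5
ee_pos: [553.8, 20.7, 88.6]
eef_rot: [0.001, 0.931, 0.364, -0.002]
force: [1.1, -0.8, 0.3]
finger_gap: 0.111
```

```bash
python3 st.py|tail -1
```

```text
F [ 1.07 -0.83  0.32] T [-0.15  -0.103  0.062] yaw tool x 0.7448837039986325 z [-0.0024 -0.0041 -1.    ] J7eff 0.15654676593840122
```

>>> {"op": "send_rows", "data": {
  "hand": [0,0],
  "delta_pos": [
    [0,0,0],
    [0,0,0]
  ],
  "turn": [
    [0,0,0.025],
    [0,0,0.05]
  ]
}}

```text
time_s: 11.7
ee_pos: [553.8, 20.7, 88.6]
eef_rot: [0.002, 0.941, 0.339, -0.002]
force: [0.1, -2.3, 0.4]
finger_gap: 0.109
```

```bash
python3 st.py|tail -1
```

```text
F [ 0.09 -2.26  0.4 ] T [-0.075 -0.102  0.006] yaw tool x 0.692758629840668 z [-0.0023 -0.0042 -1.    ] J7eff 0.1551152765750885
```

>>> {"op": "send_rows", "data": {
  "hand": [0,0],
  "delta_pos": [
    [0,0,0],
    [0,0,0]
  ],
  "turn": [
    [0,0,0.03],
    [0,0,0.06]
  ]
}}

```text
time_s: 11.9
ee_pos: [553.8, 20.6, 88.6]
eef_rot: [0.002, 0.951, 0.31, -0.002]
force: [-0.2, -2.0, 0.3]
finger_gap: 0.108
```

```bash
python3 st.py|tail -1
```

```text
F [-0.25 -2.01  0.3 ] T [-0.163 -0.084 -0.037] yaw tool x 0.6300932330950993 z [-0.0024 -0.0042 -1.    ] J7eff 0.19677231553941965
```

>>> {"op": "send_rows", "data": {
  "hand": [0,0],
  "delta_pos": [
    [0,0,0],
    [0,0,0]
  ],
  "turn": [
    [0,0,0.03],
    [0,0,0.06]
  ]
}}

```text
time_s: 12.1
ee_pos: [553.7, 20.6, 88.6]
eef_rot: [0.002, 0.96, 0.28, -0.002]
force: [-0.2, -0.8, 0.4]
finger_gap: 0.109
```

```bash
python3 st.py|tail -1
```

```text
F [-0.18 -0.78  0.42] T [-0.127 -0.041  0.081] yaw tool x 0.5675368079553218 z [-0.0025 -0.0043 -1.    ] J7eff 0.18924429081380367
```

>>> {"op": "send_rows", "data": {
  "hand": [0,0],
  "delta_pos": [
    [0,0,0],
    [0,0,0]
  ],
  "turn": [
    [0,0,0.03],
    [0,0,0.06]
  ]
}}

```text
time_s: 12.3
ee_pos: [553.7, 20.6, 88.6]
eef_rot: [0.002, 0.968, 0.25, -0.002]
force: [-1.0, -1.3, 1.3]
finger_gap: 0.112
```

```bash
python3 st.py|tail -1
```

```text
F [-0.97 -1.33  1.29] T [-0.141 -0.044  0.029] yaw tool x 0.5048793176311263 z [-0.0024 -0.0043 -1.    ] J7eff 0.18702385481446981
```

>>> {"op": "send_rows", "data": {
  "hand": [0,0],
  "delta_pos": [
    [0,0,0],
    [0,0,0]
  ],
  "turn": [
    [0,0,0.03],
    [0,0,0.06]
  ]
}}

```text
time_s: 12.5
ee_pos: [553.7, 20.6, 88.6]
eef_rot: [0.002, 0.976, 0.219, -0.002]
force: [-0.7, -1.2, 1.3]
finger_gap: 0.11
```

```bash
python3 st.py|tail -1
```

```text
F [-0.69 -1.23  1.29] T [-0.14  -0.002  0.088] yaw tool x 0.44231364174579985 z [-0.0025 -0.0043 -1.    ] J7eff 0.1849872339516878
```

>>> {"op": "send_rows", "data": {
  "hand": [0,0],
  "delta_pos": [
    [0,0,0],
    [0,0,0]
  ],
  "turn": [
    [0,0,0.03],
    [0,0,0.06]
  ]
}}

```text
time_s: 12.7
ee_pos: [553.7, 20.6, 88.6]
eef_rot: [0.002, 0.982, 0.189, -0.002]
force: [-0.2, -0.6, 0.6]
finger_gap: 0.111
```

```bash
python3 st.py|tail -1
```

```text
F [-0.21 -0.64  0.63] T [-0.165 -0.06   0.076] yaw tool x 0.3797582519694155 z [-0.0026 -0.0044 -1.    ] J7eff 0.18291920889168978
```

>>> {"op": "send_rows", "data": {
  "hand": [0,0],
  "delta_pos": [
    [0,0,0],
    [0,0,0]
  ],
  "turn": [
    [0,0,0.03],
    [0,0,0.06]
  ]
}}

```text
time_s: 12.9
ee_pos: [553.6, 20.6, 88.6]
eef_rot: [0.002, 0.987, 0.158, -0.002]
force: [0.1, -1.4, 1.2]
finger_gap: 0.11
```

```bash
python3 st.py|tail -1
```

```text
F [ 0.08 -1.39  1.2 ] T [-0.209 -0.005  0.083] yaw tool x 0.31717365924206686 z [-0.0027 -0.0044 -1.    ] J7eff 0.1808022614568472
```

>>> {"op": "send_rows", "data": {
  "hand": [0,0],
  "delta_pos": [
    [0,0,0],
    [0,0,0]
  ],
  "turn": [
    [0,0,0.03],
    [0,0,0.06]
  ]
}}

```text
time_s: 13.1
ee_pos: [553.6, 20.6, 88.6]
eef_rot: [0.002, 0.992, 0.127, -0.002]
force: [0.1, -1.1, 0.3]
finger_gap: 0.112
```

```bash
python3 st.py|tail -1
```

```text
F [ 0.15 -1.09  0.31] T [-0.193  0.047  0.02 ] yaw tool x 0.2546101691261437 z [-0.0027 -0.0045 -1.    ] J7eff 0.1786888623610139
```

>>> {"op": "send_rows", "data": {
  "hand": [0,0],
  "delta_pos": [
    [0,0,0],
    [0,0,0]
  ],
  "turn": [
    [0,0,0.03],
    [0,0,0.06]
  ]
}}

```text
time_s: 13.3
ee_pos: [553.6, 20.5, 88.6]
eef_rot: [0.002, 0.995, 0.096, -0.002]
force: [-0.9, -1.6, 1.5]
finger_gap: 0.109
```

```bash
python3 st.py|tail -1
```

```text
F [-0.89 -1.64  1.55] T [-0.151  0.029  0.048] yaw tool x 0.19196393023512556 z [-0.0027 -0.0045 -1.    ] J7eff 0.17659627832472324
```

```bash
python3 - <<'E'
from workcell import eyes
import cv2
p,d=eyes.snapshot("scene"); a=p[130:250,265:390,::-1]; cv2.imwrite("pics/s4.png",cv2.resize(a,None,fx=5,fy=5,interpolation=cv2.INTER_CUBIC))
E
```

```text
(no output)
```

View pics/s4.png

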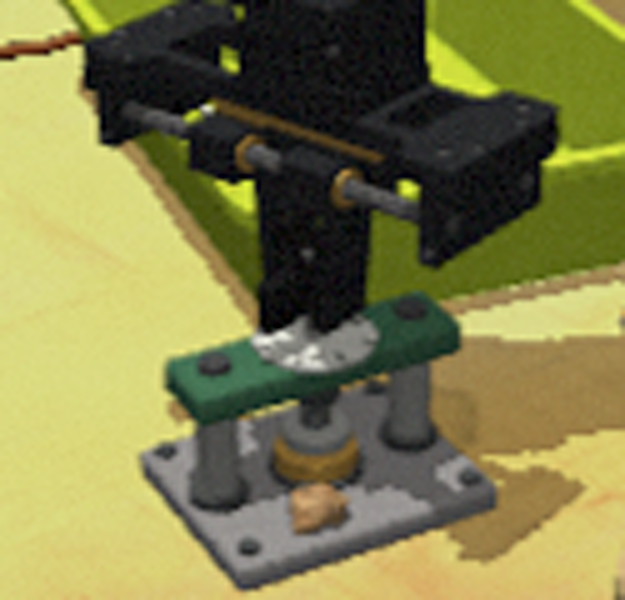

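>>> {"op": "send_rows", "data": {
  "hand": [0,0],
  "delta_pos": [
    [0,0,0],
    [0,0,0]
  ],
  "turn": [
    [0,0,0.03],
    [0,0,0.06]
  ]
}}

```text
time_s: 13.55
ee_pos: [553.5, 20.5, 88.6]
eef_rot: [0.002, 0.998, 0.064, -0.002]
force: [-0.8, -1.3, 1.8]
finger_gap: 0.109
```

```bash
python3 st.py|tail -1
```

```text
F [-0.84 -1.35  1.76] T [-0.217  0.     0.046] yaw tool x 0.12845145697988794 z [-0.0028 -0.0046 -1.    ] J7eff 0.1815588679164648
```

The bridge is intact and the bone flake unmoved. The foot (about 318,430 in the crop) has come down towards the anvil. Continuing in the same steps.

>>> {"op": "send_rows", "data": {
  "hand": [0,0],
  "delta_pos": [
    [0,0,0],
    [0,0,0]
  ],
  "turn": [
    [0,0,0.03],
    [0,0,0.06]
  ]
}}

```text
time_s: 13.75
ee_pos: [553.5, 20.5, 88.6]
eef_rot: [0.002, 0.999, 0.033, -0.002]
force: [-1.0, -1.5, 1.3]
finger_gap: 0.108
```

```bash
python3 st.py|tail -1
```

```text
F [-0.97 -1.5   1.33] T [-0.21   0.036  0.002] yaw tool x 0.06588015177825014 z [-0.0029 -0.0046 -1.    ] J7eff 0.17276109661906958
```

>>> {"op": "send_rows", "data": {
  "hand": [0,0],
  "delta_pos": [
    [0,0,0],
    [0,0,0]
  ],
  "turn": [
    [0,0,0.03],
    [0,0,0.06]
  ]
}}

```text
time_s: 13.95
ee_pos: [553.5, 20.5, 88.6]
eef_rot: [0.002, 1.0, 0.002, -0.001]
force: [-1.4, -1.1, 1.1]
finger_gap: 0.111
```

```bash
python3 st.py|tail -1
```

```text
F [-1.37 -1.07  1.09] T [-0.181  0.06   0.053] yaw tool x 0.0032363292391801453 z [-0.0029 -0.0046 -1.    ] J7eff 0.17036743462085724
```

>>> {"op": "send_rows", "data": {
  "hand": [0,0],
  "delta_pos": [
    [0,0,0],
    [0,0,0]
  ],
  "turn": [
    [0,0,0.03],
    [0,0,0.06]
  ]
}}

```text
time_s: 14.15
ee_pos: [553.4, 20.5, 88.6]
eef_rot: [0.002, 1.0, -0.03, -0.001]
force: [0.1, -1.7, 0.5]
finger_gap: 0.113
```

```bash
python3 st.py|tail -1
```

```text
F [ 0.05 -1.72  0.53] T [-0.16   0.018  0.045] yaw tool x -0.059269668232871955 z [-0.003  -0.0047 -1.    ] J7eff 0.16843424644321203
```

>>> {"op": "send_rows", "data": {
  "hand": [0,0],
  "delta_pos": [
    [0,0,0],
    [0,0,0]
  ],
  "turn": [
    [0,0,0.03],
    [0,0,0.06]
  ]
}}

```text
time_s: 14.35
ee_pos: [553.4, 20.5, 88.6]
eef_rot: [0.002, 0.998, -0.061, -0.001]
force: [-0.3, -1.5, 1.5]
finger_gap: 0.108
```

```bash
python3 st.py|tail -1
```

```text
F [-0.32 -1.5   1.46] T [-0.186  0.039  0.032] yaw tool x -0.12194233451295264 z [-0.003  -0.0047 -1.    ] J7eff 0.1665408443659544
```

>>> {"op": "send_rows", "data": {
  "hand": [0,0],
  "delta_pos": [
    [0,0,0],
    [0,0,0]
  ],
  "turn": [
    [0,0,0.03],
    [0,0,0.06]
  ]
}}

```text
time_s: 14.55
ee_pos: [553.3, 20.5, 88.6]
eef_rot: [0.002, 0.996, -0.092, -0.001]
force: [-1.4, -0.4, 1.3]
finger_gap: 0.109
```

```bash
python3 st.py|tail -1
```

```text
F [-1.41 -0.42  1.33] T [-0.197  0.071  0.028] yaw tool x -0.18444822239065167 z [-0.0031 -0.0047 -1.    ] J7eff 0.16468511894345284
```

>>> {"op": "send_rows", "data": {
  "hand": [0,0],
  "delta_pos": [
    [0,0,0],
    [0,0,0]
  ],
  "turn": [
    [0,0,0.03],
    [0,0,0.06]
  ]
}}

```text
time_s: 14.75
ee_pos: [553.3, 20.5, 88.6]
eef_rot: [0.003, 0.992, -0.123, -0.001]
force: [-1.7, -1.7, 0.4]
finger_gap: 0.111
```

```bash
python3 st.py|tail -1
```

```text
F [-1.69 -1.65  0.36] T [-0.14   0.069 -0.013] yaw tool x -0.2469750808735434 z [-0.0032 -0.0047 -1.    ] J7eff 0.1629050401970744
```

>>> {"op": "send_rows", "data": {
  "hand": [0,0],
  "delta_pos": [
    [0,0,0],
    [0,0,0]
  ],
  "turn": [
    [0,0,0.03],
    [0,0,0.06]
  ]
}}

```text
time_s: 14.95
ee_pos: [553.3, 20.5, 88.6]
eef_rot: [0.003, 0.988, -0.154, -0.001]
force: [-1.6, -1.0, 1.8]
finger_gap: 0.106
```

```bash
python3 st.py|tail -1
```

```text
F [-1.56 -0.97  1.78] T [-0.198  0.112  0.046] yaw tool x -0.3096577577052798 z [-0.0031 -0.0047 -1.    ] J7eff 0.16121691092848778
```

>>> {"op": "send_rows", "data": {
  "hand": [0,0],
  "delta_pos": [
    [0,0,0],
    [0,0,0]
  ],
  "turn": [
    [0,0,0.03],
    [0,0,0.06]
  ]
}}

```text
time_s: 15.15
ee_pos: [553.3, 20.6, 88.6]
eef_rot: [0.003, 0.983, -0.185, -0.001]
force: [-0.7, -1.6, 0.8]
finger_gap: 0.111
```

```bash
python3 st.py
```

```text
t 15.15 q [ 0.045  0.833 -0.285  1.892  0.471  0.487 -0.945] pos [553.26  20.55  88.61] gap 0.11144884350547425
F [-0.7  -1.59  0.8 ] T [-0.168  0.121 -0.004] yaw tool x -0.3721408583498283 z [-0.0032 -0.0047 -1.    ] J7eff 0.15957337338477373
```

>>> {"op": "send_rows", "data": {
  "hand": [0,0],
  "delta_pos": [
    [0,0,0],
    [0,0,0]
  ],
  "turn": [
    [0,0,0.03],
    [0,0,0.06]
  ]
}}

```text
time_s: 15.35
ee_pos: [553.2, 20.6, 88.6]
eef_rot: [0.003, 0.976, -0.216, -0.001]
force: [-1.4, -1.4, 1.0]
finger_gap: 0.111
```

```bash
python3 st.py|tail -1
```

```text
F [-1.44 -1.42  1.03] T [-0.195  0.102  0.047] yaw tool x -0.43476398077828027 z [-0.0032 -0.0047 -1.    ] J7eff 0.15782535541802645
```

>>> {"op": "send_rows", "data": {
  "hand": [0,0],
  "delta_pos": [
    [0,0,0],
    [0,0,0]
  ],
  "turn": [
    [0,0,0.03],
    [0,0,0.06]
  ]
}}

```text
time_s: 15.55
ee_pos: [553.2, 20.6, 88.6]
eef_rot: [0.003, 0.969, -0.246, -0.001]
force: [-0.6, -1.3, 1.0]
finger_gap: 0.108
```

```bash
python3 st.py|tail -1
```

```text
F [-0.63 -1.27  1.01] T [-0.184  0.11   0.017] yaw tool x -0.4973034553744369 z [-0.0034 -0.0048 -1.    ] J7eff 0.1565645495429635
```

>>> {"op": "send_rows", "data": {
  "hand": [0,0],
  "delta_pos": [
    [0,0,0],
    [0,0,0]
  ],
  "turn": [
    [0,0,0.03],
    [0,0,0.06]
  ]
}}

```text
time_s: 15.75
ee_pos: [553.2, 20.6, 88.6]
eef_rot: [0.003, 0.961, -0.276, -0.001]
force: [-1.1, -1.2, 1.4]
finger_gap: 0.108
```

```bash
python3 st.py|tail -1
```

```text
F [-1.05 -1.17  1.4 ] T [-0.213  0.171  0.05 ] yaw tool x -0.5599299338379019 z [-0.0034 -0.0048 -1.    ] J7eff 0.15490032266825438
```

>>> {"op": "send_rows", "data": {
  "hand": [0,0],
  "delta_pos": [
    [0,0,0],
    [0,0,0]
  ],
  "turn": [
    [0,0,0.03],
    [0,0,0.06]
  ]
}}

```text
time_s: 15.95
ee_pos: [553.1, 20.6, 88.6]
eef_rot: [0.003, 0.952, -0.306, -0.001]
force: [-1.2, -0.3, 2.1]
finger_gap: 0.109
```

```bash
python3 st.py|tail -1
```

```text
F [-1.21 -0.26  2.09] T [-0.165  0.138  0.052] yaw tool x -0.6223965488584011 z [-0.0034 -0.0048 -1.    ] J7eff 0.15362437348812819
```

>>> {"op": "send_rows", "data": {
  "hand": [0,0],
  "delta_pos": [
    [0,0,0],
    [0,0,0]
  ],
  "turn": [
    [0,0,0.03],
    [0,0,0.06]
  ]
}}

```text
time_s: 16.15
ee_pos: [553.1, 20.6, 88.6]
eef_rot: [0.003, 0.942, -0.336, -0.001]
force: [-1.7, -1.3, 0.5]
finger_gap: 0.11
```

```bash
python3 st.py|tail -1
```

```text
F [-1.69 -1.33  0.54] T [-0.169  0.177  0.039] yaw tool x -0.6849986617592791 z [-0.0035 -0.0047 -1.    ] J7eff 0.15233182813972235
```

>>> {"op": "send_rows", "data": {
  "hand": [0,0],
  "delta_pos": [
    [0,0,0],
    [0,0,0]
  ],
  "turn": [
    [0,0,0.03],
    [0,0,0.06]
  ]
}}

```text
time_s: 16.35
ee_pos: [553.1, 20.6, 88.6]
eef_rot: [0.003, 0.931, -0.365, -0.001]
force: [-1.3, -0.6, 1.4]
finger_gap: 0.11
```

```bash
python3 st.py|tail -1
```

```text
F [-1.28 -0.6   1.44] T [-0.149  0.099  0.024] yaw tool x -0.7475875298698117 z [-0.0035 -0.0047 -1.    ] J7eff 0.15113383065909147
```

>>> {"op": "send_rows", "data": {
  "hand": [0,0],
  "delta_pos": [
    [0,0,0],
    [0,0,0]
  ],
  "turn": [
    [0,0,0.03],
    [0,0,0.06]
  ]
}}

```text
time_s: 16.55
ee_pos: [553.0, 20.7, 88.6]
eef_rot: [0.003, 0.919, -0.394, -0.001]
force: [-1.2, -2.7, 0.9]
finger_gap: 0.111
```

```bash
python3 st.py|tail -1
```

```text
F [-1.16 -2.75  0.92] T [-0.164  0.139  0.06 ] yaw tool x -0.8101054486636543 z [-0.0036 -0.0047 -1.    ] J7eff 0.1499698217958212
```

>>> {"op": "send_rows", "data": {
  "hand": [0,0],
  "delta_pos": [
    [0,0,0],
    [0,0,0]
  ],
  "turn": [
    [0,0,0.03],
    [0,0,0.06]
  ]
}}

```text
time_s: 16.75
ee_pos: [553.0, 20.7, 88.6]
eef_rot: [0.003, 0.906, -0.423, -0.001]
force: [-1.9, -0.4, 1.5]
finger_gap: 0.111
```

```bash
python3 st.py|tail -1
```

```text
F [-1.85 -0.35  1.48] T [-0.137  0.192  0.002] yaw tool x -0.8727266647778198 z [-0.0036 -0.0047 -1.    ] J7eff 0.14887979719787836
```

>>> {"op": "send_rows", "data": {
  "hand": [0,0],
  "delta_pos": [
    [0,0,0],
    [0,0,0]
  ],
  "turn": [
    [0,0,0.03],
    [0,0,0.06]
  ]
}}

```text
time_s: 16.95
ee_pos: [553.0, 20.7, 88.6]
eef_rot: [0.003, 0.893, -0.451, -0.001]
force: [-0.7, -1.9, 1.4]
finger_gap: 0.112
```

```bash
python3 st.py|tail -1
```

```text
F [-0.67 -1.9   1.4 ] T [-0.173  0.189 -0.018] yaw tool x -0.9352015829781688 z [-0.0036 -0.0047 -1.    ] J7eff 0.1479346677660942
```

>>> {"op": "send_rows", "data": {
  "hand": [0,0],
  "delta_pos": [
    [0,0,0],
    [0,0,0]
  ],
  "turn": [
    [0,0,0.03],
    [0,0,0.06]
  ]
}}

```text
time_s: 17.15
ee_pos: [553.0, 20.7, 88.6]
eef_rot: [0.003, 0.878, -0.478, -0.001]
force: [-1.5, -1.3, 1.3]
finger_gap: 0.109
```

```bash
python3 st.py|tail -1
```

```text
F [-1.51 -1.34  1.28] T [-0.154  0.166  0.041] yaw tool x -0.9977590168203769 z [-0.0037 -0.0047 -1.    ] J7eff 0.14699790626764297
```

>>> {"op": "send_rows", "data": {
  "hand": [0,0],
  "delta_pos": [
    [0,0,0],
    [0,0,0]
  ],
  "turn": [
    [0,0,0.03],
    [0,0,0.06]
  ]
}}

```text
time_s: 17.35
ee_pos: [553.0, 20.8, 88.6]
eef_rot: [0.003, 0.863, -0.506, -0.0]
force: [-0.5, -1.5, 3.2]
finger_gap: 0.11
```

```bash
python3 st.py|tail -1
```

```text
F [-0.48 -1.5   3.15] T [-0.184  0.165  0.023] yaw tool x -1.0603160613859355 z [-0.0037 -0.0046 -1.    ] J7eff 0.146156195551157
```

>>> {"op": "send_rows", "data": {
  "hand": [0,0],
  "delta_pos": [
    [0,0,0],
    [0,0,0]
  ],
  "turn": [
    [0,0,0.03],
    [0,0,0.06]
  ]
}}

```text
time_s: 17.55
ee_pos: [552.9, 20.8, 88.6]
eef_rot: [0.003, 0.846, -0.532, -0.0]
force: [-1.4, -1.2, 1.6]
finger_gap: 0.111
```

```bash
python3 st.py; python3 - <<'E'
from workcell import eyes
import cv2
p,d=eyes.snapshot("scene"); a=p[130:250,265:390,::-1]; cv2.imwrite("pics/s5.png",cv2.resize(a,None,fx=5,fy=5,interpolation=cv2.INTER_CUBIC))
E
```

```text
t 17.55 q [-0.064  0.823 -0.101  1.899  0.187  0.434 -1.426] pos [552.92  20.79  88.58] gap 0.11120157660326153
F [-1.41 -1.24  1.64] T [-0.146  0.176  0.012] yaw tool x -1.1229181207646632 z [-0.0037 -0.0046 -1.    ] J7eff 0.14541273470968008
```

View pics/s5.png

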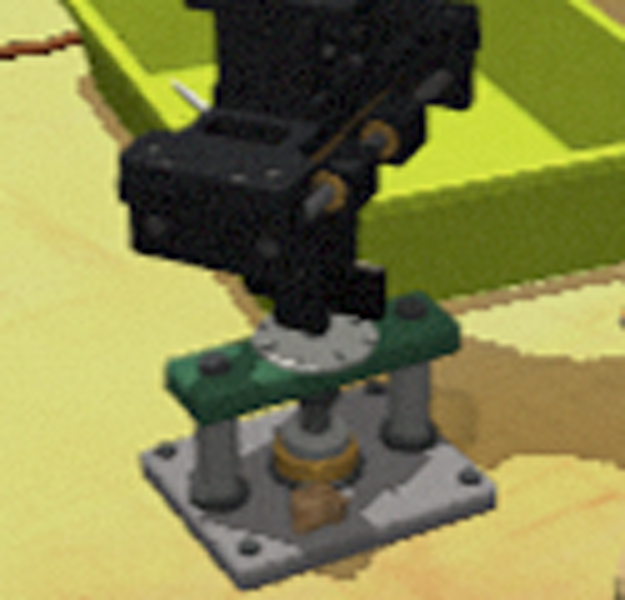

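The foot (about 315,440) now sits very close to the brass, and the handle turns along with the fingers. Continuing.

>>> {"op": "send_rows", "data": {
  "hand": [0,0],
  "delta_pos": [
    [0,0,0],
    [0,0,0]
  ],
  "turn": [
    [0,0,0.03],
    [0,0,0.06]
  ]
}}

```text
time_s: 17.8
ee_pos: [552.9, 20.8, 88.6]
eef_rot: [0.003, 0.829, -0.559, -0.0]
force: [-1.0, -0.1, 1.0]
finger_gap: 0.112
```

```bash
python3 st.py|tail -1
```

```text
F [-0.97 -0.08  1.03] T [-0.111  0.159  0.049] yaw tool x -1.18639358978201 z [-0.0037 -0.0046 -1.    ] J7eff 0.15048044733703136
```

>>> {"op": "send_rows", "data": {
  "hand": [0,0],
  "delta_pos": [
    [0,0,0],
    [0,0,0]
  ],
  "turn": [
    [0,0,0.03],
    [0,0,0.06]
  ]
}}

```text
time_s: 18.0
ee_pos: [552.9, 20.8, 88.6]
eef_rot: [0.003, 0.811, -0.585, -0.0]
force: [-1.4, -0.4, 1.7]
finger_gap: 0.107
```

```bash
python3 st.py|tail -1
```

```text
F [-1.41 -0.45  1.74] T [-0.17   0.202  0.007] yaw tool x -1.2489780614234793 z [-0.0037 -0.0046 -1.    ] J7eff 0.14427273999899626
```

>>> {"op": "send_rows", "data": {
  "hand": [0,0],
  "delta_pos": [
    [0,0,0],
    [0,0,0]
  ],
  "turn": [
    [0,0,0.03],
    [0,0,0.06]
  ]
}}

```text
time_s: 18.2
ee_pos: [552.9, 20.9, 88.6]
eef_rot: [0.003, 0.793, -0.61, -0.0]
force: [-0.6, -1.2, 1.3]
finger_gap: 0.109
```

```bash
python3 st.py|tail -1
```

```text
F [-0.63 -1.16  1.32] T [-0.126  0.271  0.153] yaw tool x -1.3112952770898927 z [-0.0038 -0.0046 -1.    ] J7eff 0.08719603763893247
```

>>> {"op": "send_rows", "data": {
  "hand": [0,0],
  "delta_pos": [
    [0,0,0],
    [0,0,0]
  ],
  "turn": [
    [0,0,0.03],
    [0,0,0.06]
  ]
}}

```text
time_s: 18.4
ee_pos: [552.9, 20.9, 88.6]
eef_rot: [0.003, 0.773, -0.634, 0.0]
force: [-1.8, -1.4, 0.9]
finger_gap: 0.104
```

```bash
python3 st.py|tail -1
```

```text
F [-1.82 -1.4   0.94] T [-0.139  0.218  0.217] yaw tool x -1.3734317468673651 z [-0.0037 -0.0046 -1.    ] J7eff -0.03979476517997682
```

The stop is felt. J7 effort fell 0.06 and then 0.13, and Tz rose to about 0.22 N m, with contact at tool yaw ≈ -1.28. Holding briefly to confirm.

>>> {"op": "send_rows", "data": {
  "hand": [0,0,0],
  "delta_pos": [
    [0,0,0],
    [0,0,0],
    [0,0,0]
  ],
  "turn": [
    [0,0,0.01],
    [0,0,0.01],
    [0,0,0.01]
  ]
}}

```text
time_s: 18.7
ee_pos: [552.9, 21.0, 88.6]
eef_rot: [0.003, 0.77, -0.638, 0.0]
force: [-1.5, -0.2, 1.5]
finger_gap: 0.104
```

```bash
python3 st.py; python3 - <<'E'
from workcell import eyes
import cv2
p,d=eyes.snapshot("scene"); a=p[130:250,265:390,::-1]; cv2.imwrite("pics/s6.png",cv2.resize(a,None,fx=5,fy=5,interpolation=cv2.INTER_CUBIC))
E
python3 st.py
```

```text
t 18.7 q [-0.1    0.822 -0.04   1.901  0.082  0.425 -1.585] pos [552.91  20.95  88.59] gap 0.1035247989095657
F [-1.54 -0.21  1.5 ] T [-0.209  0.197  0.156] yaw tool x -1.3832099619856077 z [-0.0037 -0.0046 -1.    ] J7eff -0.20603778306394815
t 18.75 q [-0.1    0.822 -0.04   1.901  0.082  0.425 -1.585] pos [552.92  20.93  88.58] gap 0.11029137447828155
F [-1.31 -1.23  1.27] T [-0.105  0.206  0.185] yaw tool x -1.3832380509887714 z [-0.0037 -0.0046 -1.    ] J7eff -0.20159475971013308
```

View pics/s6.png

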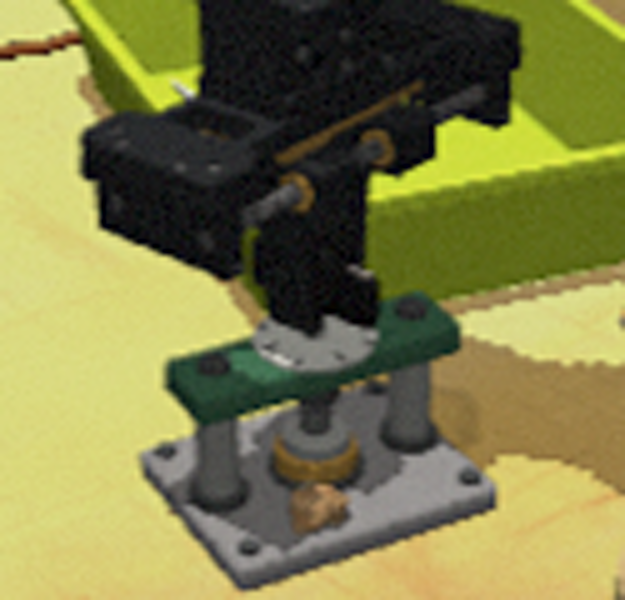

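The foot sits flush on the anvil, torque holding at about 0.18 N m (snug). Backing off towards tool yaw ≈ +0.22.

>>> {"op": "send_rows", "data": {
  "hand": [0,0,0,0,0,0,0,0,0,0,0,0,0,0,0,0,0,0,0,0],
  "delta_pos": [
    [0,0,0],
    [0,0,0],
    [0,0,0],
    [0,0,0],
    [0,0,0],
    [0,0,0],
    [0,0,0],
    [0,0,0],
    [0,0,0],
    [0,0,0],
    [0,0,0],
    [0,0,0],
    [0,0,0],
    [0,0,0],
    [0,0,0],
    [0,0,0],
    [0,0,0],
    [0,0,0],
    [0,0,0],
    [0,0,0]
  ],
  "turn": [
    [0,0,-0.03],
    [0,0,-0.08],
    [0,0,-0.17],
    [0,0,-0.26],
    [0,0,-0.35],
    [0,0,-0.45],
    [0,0,-0.55],
    [0,0,-0.65],
    [0,0,-0.75],
    [0,0,-0.85],
    [0,0,-0.95],
    [0,0,-1.05],
    [0,0,-1.15],
    [0,0,-1.25],
    [0,0,-1.35],
    [0,0,-1.44],
    [0,0,-1.52],
    [0,0,-1.57],
    [0,0,-1.57],
    [0,0,-1.57]
  ]
}}

```text
time_s: 20.75
ee_pos: [553.5, 20.5, 88.6]
eef_rot: [0.002, 0.996, 0.092, -0.002]
force: [0.4, -1.6, -0.4]
finger_gap: 0.108
```

```bash
python3 st.py
```

```text
t 20.75 q [ 0.13   0.852 -0.433  1.887  0.656  0.552 -0.561] pos [553.54  20.53  88.61] gap 0.10778164931446854
F [ 0.44 -1.62 -0.42] T [-0.312 -0.3   -0.005] yaw tool x 0.1851373167271205 z [-0.0027 -0.0046 -1.    ] J7eff -0.012790874170605093
```

>>> {"op": "send_rows", "data": {
  "hand": [0,0,0,0],
  "delta_pos": [
    [0,0,0],
    [0,0,0],
    [0,0,0],
    [0,0,0]
  ],
  "turn": [
    [0,0,-0.02],
    [0,0,-0.04],
    [0,0,-0.04],
    [0,0,-0.04]
  ]
}}

```text
time_s: 21.15
ee_pos: [553.6, 20.5, 88.6]
eef_rot: [0.002, 0.994, 0.112, -0.002]
force: [-0.5, -1.1, 0.4]
finger_gap: 0.11
```

```bash
python3 st.py
```

```text
t 21.15 q [ 0.136  0.854 -0.443  1.887  0.668  0.557 -0.532] pos [553.56  20.53  88.6 ] gap 0.1103063746135845
F [-0.5  -1.13  0.42] T [-0.22  -0.145  0.009] yaw tool x 0.22519090721284699 z [-0.0027 -0.0047 -1.    ] J7eff -0.008347533002961427
```

>>> {"op": "send_rows", "data": {
  "hand": [0.3,0.6,1,1,1,1,1,1,1,1],
  "delta_pos": [
    [0,0,0],
    [0,0,0],
    [0,0,0],
    [0,0,0],
    [0,0,0],
    [0,0,0],
    [0,0,0],
    [0,0,0],
    [0,0,0],
    [0,0,0]
  ],
  "turn": [
    [0,0,0],
    [0,0,0],
    [0,0,0],
    [0,0,0],
    [0,0,0],
    [0,0,0],
    [0,0,0],
    [0,0,0],
    [0,0,0],
    [0,0,0]
  ]
}}

```text
time_s: 22.15
ee_pos: [553.6, 20.5, 88.6]
eef_rot: [0.002, 0.994, 0.112, -0.002]
force: [0.3, 0.6, -0.4]
finger_gap: 0.991
```

```bash
python3 st.py
```

```text
t 22.15 q [ 0.136  0.854 -0.443  1.887  0.668  0.557 -0.532] pos [553.56  20.55  88.6 ] gap 0.990519016015252
F [ 0.25  0.6  -0.4 ] T [-0.035 -0.077  0.048] yaw tool x 0.225169519025764 z [-0.0027 -0.0047 -1.    ] J7eff 0.001014796580420807
```

Retreat straight up by 150 mm, then look.

>>> {"op": "send_rows", "data": {
  "hand": [1,1,1,1,1,1,1,1,1,1,1,1],
  "delta_pos": [
    [0,0,-0.2],
    [0,0,-0.6],
    [0,0,-1.2],
    [0,0,-1.8],
    [0,0,-2.4],
    [0,0,-3],
    [0,0,-3.6],
    [0,0,-4.2],
    [0,0,-4.8],
    [0,0,-5.4],
    [0,0,-6],
    [0,0,-6]
  ],
  "turn": [
    [0,0,0],
    [0,0,0],
    [0,0,0],
    [0,0,0],
    [0,0,0],
    [0,0,0],
    [0,0,0],
    [0,0,0],
    [0,0,0],
    [0,0,0],
    [0,0,0],
    [0,0,0]
  ]
}}

```text
time_s: 23.35
ee_pos: [555.2, 21.8, 241.2]
eef_rot: [0.002, 0.994, 0.112, 0.001]
force: [-0.2, -0.2, 1.3]
finger_gap: 1.0
```

```bash
python3 st.py; python3 - <<'E'
from workcell import eyes
import cv2,numpy as np
from h import *
p,d=eyes.snapshot("scene"); cv2.imwrite("pics/s7.png",cv2.resize(p[130:250,265:390,::-1],None,fx=5,fy=5,interpolation=cv2.INTER_CUBIC))
c=eyes.camera_info("wrist");p,d=eyes.snapshot("wrist"); u,v=proj(c,[553,21.2,117]).round().astype(int);print(u,v)
np.savez("w7.npz",u=u,v=v,**c);cv2.imwrite("pics/w7f.png",p[:,:,::-1]);cv2.imwrite("pics/w7.png",cv2.resize(p[v-60:v+60,u-60:u+60,::-1],None,fx=5,fy=5,interpolation=cv2.INTER_CUBIC))
E
```

```text
t 23.35 q [ 0.239  0.647 -0.612  1.764  0.472  0.88  -0.361] pos [555.16  21.79 241.15] gap 1.0004647332458023
F [-0.17 -0.23  1.3 ] T [ 0.023 -0.112 -0.024] yaw tool x 0.22516095278561998 z [ 0.002  -0.0039 -1.    ] J7eff 0.11457894695922732
317 189
```

View pics/w7.png

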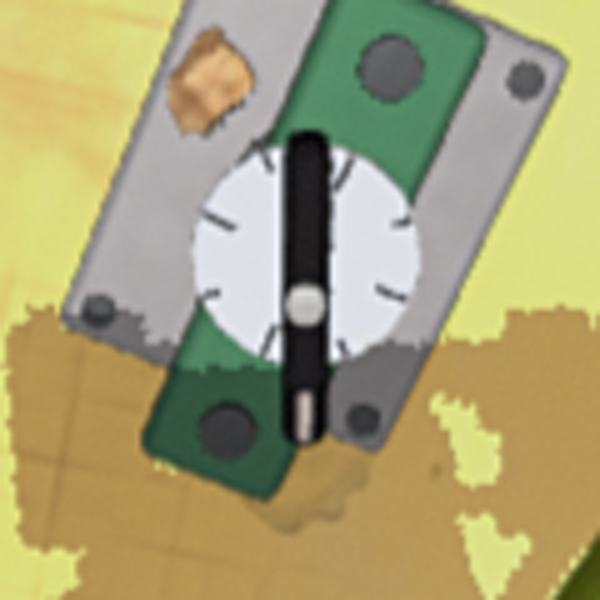

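View pics/s7.png

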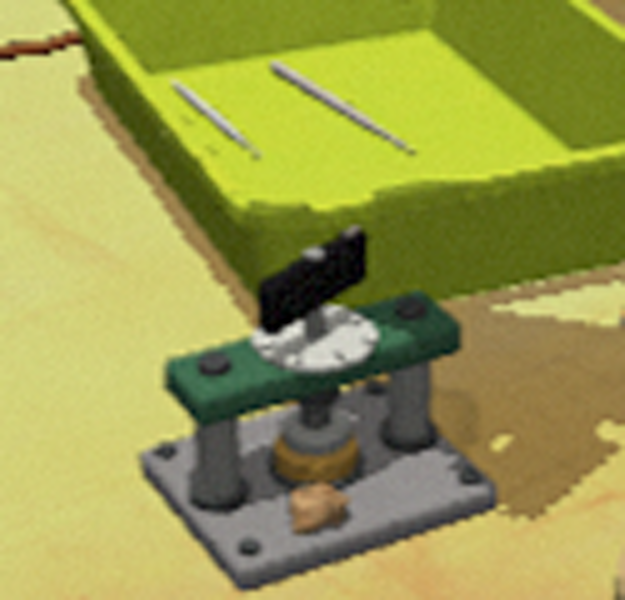

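The wrist crop shows the bar upright (306,132 to 303,440), square to the jaws, so the handle stayed at the backed-off yaw. The bone flake is in place. Handing in.

```bash
python3 - <<'E'
from workcell import bot
print(bot.job_done())
E
```

```text
the job is handed in; nothing more can be done
None
```

The clamp is set: I turned the handle clockwise to the stop, backed it off about a quarter turn and let go. The job took about 23 s of the 72 s allowed.

- **Stop:** the foot touched the anvil after about 3.7 rad of turning. I stopped 0.1 rad past that, with about 0.2 N m at the handle. That is inside the snug range and well below forcing.
- **Back-off:** I turned it back 1.61 rad from where I stopped, which is about 1.51 rad from first contact. This splits the difference between the two readings of a quarter turn (1.57 rad).
- **Last checks:** after I let go and raised the arm 150 mm clear, the handle was still within about 0.01 rad of where I left it. The bone flake on the base had not moved. I did not look again at the vials or the loose bone bit, but the arm felt no contact except at the handle.
- **What disagreed:** the wrist torque reading was noisy, by about ±0.03 N m, so I cross-checked the stop with the last joint's effort. The two agreed on where the stop was.

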